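# Photograph the specimens: lamps on, release, lamps off

### The job

Take the specimen photograph at the copy stand with your closed fingers: first press the raised end of the rocker on the lamp box down as far as it goes, so that the lamps are on, then press the large round button on the camera box all the way down and let it up again, and last press the other end of the rocker, now the raised one, down as far as it goes to put the lamps off. Leave the small round button alone and the lamps on whenever the large one is pressed; press only, without lifting or pushing about either box or the things around them, and finish clear of everything.

Things in the scene. Friction and masses are not known exactly. Their poses are not given: they have to be found in the camera images.
- lamp_box: Loose grey box with a rubber foot, 110 (x) x 80 (y) x 45 mm high, about 0.7 kg, with one white rectangular rocker in the middle of its top. Origin: centre of the underside; z up. Its yaw varies.
- rocker_pivot (a point): Point on the rocker's hinge axis, 50 mm above the lamp box's underside, fixed to the box. The hinge axis is the box's y; the rocker is a flat plate 60 mm long (box x) and 40 mm wide (box y), its top face 7 mm above this point when level.
- lamp_rocker (a joint): Rocker angle: 0 = off (the box's -x end down, the +x end raised), 0.32 rad = on (+x end down, -x end raised); level at 0.16. It starts off, within 0.05. A stiff hinge with no spring: it stays at the angle where it is left. Pressed 20 mm from the pivot it moves at about 1.5 to 2 N and sinks some 6 mm to a firm stop; nearer the pivot it takes more.
- rocker_on_end (a point): Point on the rocker's top face, 20 mm from the pivot towards the box's +x end: press straight down here to switch on. Moves with the rocker: about 60 mm above the table when off (raised), 54 mm when on.
- rocker_off_end (a point): The same 20 mm from the pivot towards the box's -x end: press here to switch off. About 60 mm above the table when on (raised), 54 mm when off.
- camera_box: Loose grey box with a rubber foot, 80 (x) x 120 (y) x 43 mm high, about 0.7 kg, with a large and a small round white button on top. Origin: centre of the underside; z up. Its yaw varies.
- large_button_top (a point): Centre of the large button's top (44 mm diameter), 25 mm from the box's centre towards its +y; 54 mm above the table when up. Moves with the button.
- large_button (a joint): How far the large button is pressed: 0 = up, 0.006 m = fully down. A spring brings it back; it starts to move at about 1.5 N and is fully down at 5 N.
- small_button_top (a point): Centre of the small button's top (18 mm diameter), 40 mm from the box's centre towards its -y, 54 mm above the table. Not to be pressed.
- small_button (a joint): How far the small button is pressed, 0 to 0.006 m; same spring. Must stay up.
- tumbler: Bystander: glass tumbler, 70 mm diameter, 90 mm high. Origin: centre of its underside.
- unit_tray: Bystander: white card specimen tray with two pinned beetles, 90 x 70 x 32 mm high. Origin: centre of its underside.
- marker: Bystander: marker pen lying flat, 125 mm long (its x), 16 mm wide, 14 mm high. Origin: near its middle, underside.
- pin_jar: Bystander: small clear jar of 44 mm diameter, 55 mm high. Origin: centre of its underside.
Not all that is in view belongs to the job. Leave any red look-alike of the lamp_box alone.

How it is judged:
On the way, in this order (a step that is already met when the one before it is completed fails the run):
1. the rocker is tipped to on (over 0.25 rad), the large button still up (value of joint lamp_rocker above 0.25 rad and value of joint large_button below 0.002 m), for 0.1 s.
2. the large button is pressed home (over 4.5 of 6 mm) with the lamps on (value of joint large_button above 0.0045 m and value of joint lamp_rocker above 0.25 rad), for 0.05 s.
3. the large button is up again with the lamps still on (value of joint large_button below 0.0015 m and value of joint lamp_rocker above 0.25 rad), for 0.05 s.
4. the rocker is tipped back to off (under 0.07 rad) (value of joint lamp_rocker below 0.07 rad), for 0.1 s.
At the end, for the whole second after the job is handed in: The rocker is off (under 0.07 rad), both buttons are up (under 1.5 mm), both boxes stand flat at rest within 30 mm of where they began, and the tumbler, tray, marker and jar are within 20 mm of where they began (value of joint lamp_rocker below 0.07 rad and value of joint each of large_button, small_button below 0.0015 m and distance of each of lamp_box, camera_box from where it was at the start of the episode below 0.03 m and height (world z) of each of lamp_box, camera_box, tumbler, unit_tray, marker, pin_jar below 0.008 m and angle between each of lamp_box, camera_box's own z axis and vertical below 0.1 rad and linear speed of each of lamp_box, camera_box below 0.02 m/s and distance of each of tumbler, unit_tray, marker, pin_jar from where it was at the start of the episode below 0.02 m); the robot touches nothing.
It fails at once if the large button is pushed down (over 2 mm) while the lamp switch is not on (value of joint large_button above 0.002 m and value of joint lamp_rocker below 0.2 rad).
It fails at once if the small button is pushed down (over 2 mm) (value of joint small_button above 0.002 m).
It fails at once if a control box is lifted (over 8 mm) or tipped (over 0.15 rad) (height (world z) of any of lamp_box, camera_box above 0.008 m or angle between any of lamp_box, camera_box's own z axis and vertical above 0.15 rad).
It fails at once if a control box is shifted more than 30 mm (distance of any of lamp_box, camera_box from where it was at the start of the episode above 0.03 m).
It fails at once if the tumbler, unit tray, marker or pin jar is moved more than 20 mm or lifted more than 8 mm (distance of any of tumbler, unit_tray, marker, pin_jar from where it was at the start of the episode above 0.02 m or height (world z) of any of tumbler, unit_tray, marker, pin_jar above 0.008 m).
It also fails if it takes over 48 s, if anything falls off the work surface, if the arm or the gripper's body presses on something with over 40 N, if the wrist force passes 120 N, or if a joint passes its speed limit or range.

### The arm

A 6-joint arm with a two-finger parallel gripper is mounted at the origin on the work surface. World frame = base frame: x ahead of the robot, y to its left, z up, the work surface at z = 0. Lengths are in m, angles in rad, forces in N, time in s.
With the tool pointing down it reaches from about 0.35 to 0.775 m from the base axis. Payload 7.3 kg.
Tool frame: the origin (TCP) lies at the very end of the fingers, on their centre line; the grasp point (between the pads) lies 19 mm behind it; z points along the fingers, y is the line along which they close (so a half turn about z gives the same grasp; the last joint's range is limited). The gripper opens to 92 mm and grips with 3 to 60 N. Pads are 19 mm wide; open, the fingers measure 130 mm over their backs; the gripper's body (75 mm by 190 mm) begins 47 mm behind the grasp point.
Start: joints at [-1.37, 0.342, 1.524, -0, 1.275, -0.146], TCP at [0.178, -0.494, 0.227] pointing down, gripper open.
Joint ranges: [-2.53, 2.53], [-0.77, 2.02], [0.04, 2.7], [-1, 4.14], [0.28, 2.66], [-3.11, 3.11]. Speed limits (rad/s): [2.57, 2.57, 3.14, 3.14, 3.14, 3.14].

### API

Orientations are given as [roll, pitch, yaw] about the fixed x, y, z axes, in that order (R = Rz(yaw) Ry(pitch) Rx(roll)).
In Python, from cell import robot gives the robot as it stands.
- The arm moves only by the tool apply_moves, never from a script. Its argument "motion" is text: rows parted by semicolons, each of 7 numbers parted by spaces: the opening in per cent of the stroke, from 0 (shut) to 100 (fully open), then the shift along the tool's x, y, z in cm, then the turn, a rotation vector about the tool's x, y, z in rad. A call has 1 to 20 rows; each row shifts and turns the commanded pose from where the row before left it, along the tool's axes as they then stand; what a row does not reach is not made up. A row lasts 1/8 s, in which the tool goes at most 62.5 mm and 10.7 degrees, less where a joint would pass 70% of its speed; a pose out of reach is approached as far as the arm can. A call with a gripper value outside its range is refused whole. The fingers move at their own pace and stop on an object; "force" is the grip in N (left out, the last holds). Time passes only in rows, so rows that do not move let the fingers close. It gives the time, the measured TCP pose, the force, the opening and the grip force at its end, in the units of the state.
- robot.observe(): the state, without advancing time (a new reading comes with each control period).
- robot.read_camera(name): name is "scene" or "top" or "wrist"; returns a dict with "img" (384x512x3 uint8, red, green, blue), "fovy" (degrees; the focal length in pixels is half the picture's height over the tangent of half this angle, whatever the lens; pixels are square), "cx", "cy" (the principal point, pixels), "k1" (the pictures are not rectified: a ray, as slopes to the right and down, at radius r is drawn at 1 + k1 r^2 times it, then the intrinsics apply), "R" (3x3) and "t" (3): a world point X has camera coordinates R X + t; the wrist camera has in their place "hand_eye" (4x4, takes a point from camera to tool coordinates, whose origin is the TCP and whose axes are the flange's). Camera axes: x right, y down, z forward; pixel columns grow to the right and rows downward; lengths in m; the calibration is good to about 2 mm. A picture is of the moment at which its call begins: read the wrist's pose just before it. There is no depth.
- robot.hand_in(): hands the job in; it is judged then, once.
Trained networks look in a picture, given as the dict that the camera call returned (one of the last four; its "shot" number tells which), for a name from the list of things; names that differ only in an ending like _2 or _b are one class to them, and where a whole thing is asked for, a point or a joint stands for the part that bears it (a point fixed in the world has none). Each returns a list of dicts, best first, with "score" (0 to 1); they miss things now and then, are a little off and sometimes report something else, mostly with a low value. They report only what shows in the picture. A call takes as long as a camera call. They do not tell look-alikes from the thing itself.
- robot.search_frame(target, picture): "centre" ([x, y, z] in m, in world coordinates, good to about 4 mm: the middle of the surface that is visible of it).
- robot.trace(target, picture): "pixels" (384x512 bool, what is visible of it).
The state is a dict: "time": time; "qpos": joint angles; "qvel": joint speeds; "joint_efforts": joint torques, N m; "tool_pos": TCP position; "tool_rot": TCP orientation; "contact_force": force on the tool from outside, world axes, zero at the start; "torque": the same for the moment, N m; "opening": finger opening in m; "grip_force": force on a finger pad.
Only numpy, scipy, OpenCV 4.12 (cv2) and the standard library are available. Lean on these libraries where they do the work, as an engineer would, in place of code of your own. Each camera call takes 0.05 s, during which the arm holds its last target. There are 200 camera calls.

## Working session

There is one attempt and no reset: what is moved stays moved. The work goes in short steps, Python scripts to look and compute and a tool call to move; the robot and the scene stay as the last step left them, time stands still between calls to the robot, and variables do not carry over. Pictures are saved under pics/ and viewed, at most 10 in all, crops included, and the job is handed in when it is done.

Besides the shell and the picture viewer there is one more tool, called by a JSON object that holds its "method" and its "body". apply_moves: Moves the arm, as the interface text tells. Its arguments: {"type":"object","properties":{"motion":{"type":"string"},"force":{"type":"number"}},"required":["motion"]}

```bash
mkdir -p pics
cat > h.py <<'E'
import numpy as np, cv2
from cell import robot
def K(c):
    f=c["img"].shape[0]/2/np.tan(np.radians(c["fovy"])/2); return f
def ray(c,uv):
    f=K(c); d=np.array([(uv[0]-c["cx"])/f,(uv[1]-c["cy"])/f]); s=d.copy()
    for _ in range(20): s=d/(1+c["k1"]*(s@s))
    return np.array([s[0],s[1],1.])
def onz(c,uv,z):
    R=np.array(c["R"]);t=np.array(c["t"]); o=-R.T@t; d=R.T@ray(c,uv); return o+d*(z-o[2])/d[2]
def proj(c,X):
    p=np.array(c["R"])@X+np.array(c["t"]); s=p[:2]/p[2]; s=s*(1+c["k1"]*(s@s)); return s*K(c)+[c["cx"],c["cy"]]
def save(c,n): cv2.imwrite("pics/"+n,c["img"][:,:,::-1])
E
python3 - <<'E'
from h import *
print(robot.observe())
for n in ("top","scene"):
    c=robot.read_camera(n); save(c,n+"0.png")
    print(n,c["fovy"],c["k1"],-np.array(c["R"]).T@c["t"])
    for t in ("lamp_box","rocker_pivot","lamp_rocker","rocker_on_end","rocker_off_end","camera_box","large_button_top","small_button_top","tumbler","unit_tray","marker","pin_jar"):
        try: print(t,[(np.round(d["centre"],3).tolist(),round(d["score"],2)) for d in robot.search_frame(t,c)][:3])
        except Exception as e: print(t,e)
E
```

```text
{'time': 0.0, 'qpos': array([-1.37002346e+00,  3.42695635e-01,  1.52502148e+00, -1.35728615e-05,
        1.27539657e+00, -1.46015191e-01]), 'qvel': array([-1.45606896e-05,  1.04087689e-03, -4.26350308e-04,  1.47243757e-04,
        1.16639210e-04,  1.99501742e-03]), 'joint_efforts': array([-1.30491750e-03, -4.31244493e+01, -2.44221246e+01,  7.18543888e-02,
        5.60489588e-02, -1.29753853e-04]), 'tool_pos': array([ 0.17836331, -0.49333714,  0.22605746]), 'tool_rot': array([-3.14008592e+00, -2.08464537e-04,  3.46791859e-01]), 'contact_force': array([-0.83822668, -0.41911151,  0.5248947 ]), 'torque': array([ 0.0495868 , -0.02532211,  0.01198502]), 'grip_force': 0.0, 'opening': 0.09180725931469226}
top 49.41811939519094 -0.01328115771604999 [0.43567673 0.049681   1.25624466]
lamp_box [([0.49, 0.225, 0.045], 0.82), ([0.284, 0.342, 0.042], 0.57)]
rocker_pivot [([0.484, 0.222, 0.045], 0.61), ([0.288, 0.348, 0.046], 0.6)]
lamp_rocker [([0.487, 0.222, 0.06], 0.83), ([0.286, 0.349, 0.057], 0.76)]
rocker_on_end [([0.277, 0.347, 0.056], 0.9), ([0.485, 0.229, 0.062], 0.8)]
rocker_off_end [([0.
[... 388 characters left out ...]
ox [([0.302, 0.355, 0.047], 0.74), ([0.518, 0.23, 0.045], 0.72)]
rocker_pivot [([0.517, 0.232, 0.046], 0.73), ([0.305, 0.354, 0.044], 0.69)]
lamp_rocker [([0.494, 0.229, 0.06], 0.75), ([0.288, 0.355, 0.057], 0.5)]
rocker_on_end [([0.285, 0.352, 0.057], 0.7), ([0.49, 0.226, 0.054], 0.53)]
rocker_off_end [([0.491, 0.225, 0.057], 0.56), ([0.287, 0.352, 0.057], 0.55)]
camera_box [([0.569, -0.149, 0.043], 0.96)]
large_button_top [([0.49, 0.224, 0.054], 0.65), ([0.568, -0.143, 0.055], 0.49)]
small_button_top [([0.733, 0.226, 0.012], 0.26)]
tumbler [([0.653, -0.005, 0.063], 0.72)]
unit_tray [([0.387, 0.017, 0.016], 0.7)]
marker [([0.727, 0.228, 0.012], 0.61)]
pin_jar [([0.71, -0.251, 0.041], 0.82)]
```

View pics/top0.png

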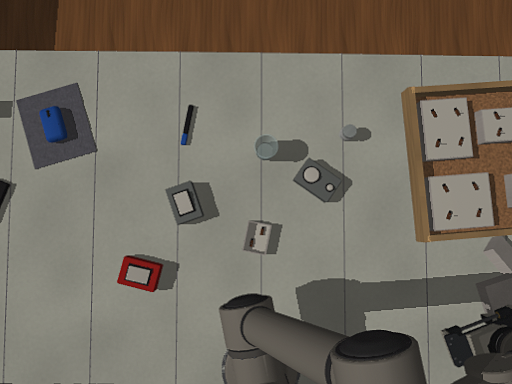

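View pics/scene0.png

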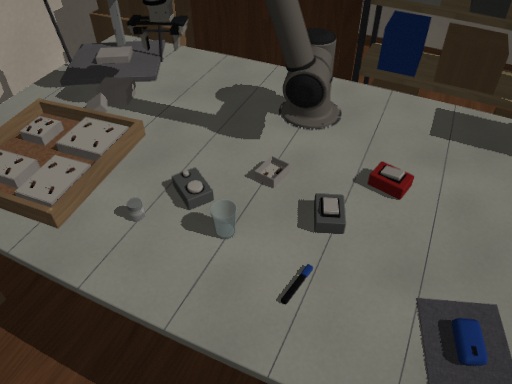

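The top view shows the lamp box at about (185,203), the camera box at (318,180) with its large button at (311,175) and small button at (330,187), and the red look-alike at (140,273). In the scene view the lamp box is at (330,212) and the camera box at (192,187). I'll shut the fingers and move over the camera box for a wrist view.

{"method": "apply_moves", "body": {"motion": "0 4 -1.7 0 0 0 0;0 4 -1.7 0 0 0 0;0 4 -1.7 0 0 0 0;0 4 -1.7 0 0 0 0;0 4 -1.7 0 0 0 0;0 4 -1.7 0 0 0 0;0 4 -1.7 0 0 0 0;0 4 -1.7 0 0 0 0;0 4 -1.7 0 0 0 0;0 4 -1.7 0 0 0 0;0 0 0 0 0 0 0;0 0 0 0 0 0 0", "force": 20}}

```text
time: 2.8
tool_pos: [0.4965, -0.1981, 0.2265]
tool_rot: [-3.142, 0.001, 0.347]
contact_force: [-0.8, 0.2, 0.3]
opening: 0.0004
grip_force: 0.0
```

```bash
cat >> h.py <<'E'
from scipy.spatial.transform import Rotation as Ro
def wrist():
    s=robot.observe(); c=robot.read_camera("wrist"); T=np.eye(4)
    T[:3,:3]=Ro.from_euler("xyz",s["tool_rot"]).as_matrix(); T[:3,3]=s["tool_pos"]
    W=T@np.array(c["hand_eye"]); R=W[:3,:3].T
    d=dict(c); d["R"]=R; d["t"]=-R@W[:3,3]; return s,c,d
def mask_c(c,d,n,z,k=2):
    for r in robot.trace(n,c)[:k]:
        m=r["pixels"].astype(np.uint8); ys,xs=np.nonzero(m); q=cv2.minAreaRect(np.c_[xs,ys].astype(np.float32))
        print(n,round(r["score"],2),m.sum(),"cent px",(xs.mean().round(),ys.mean().round()),onz(d,(xs.mean(),ys.mean()),z).round(4),"corners",[onz(d,p,z)[:2].round(4).tolist() for p in cv2.boxPoints(q)])
E
python3 - <<'E'
from h import *
s,c,d=wrist(); save(c,"w1.png"); print(s["time"],s["tool_pos"],s["tool_rot"],s["opening"],-d["R"].T@d["t"])
for n,z in (("camera_box",.043),("large_button_top",.054),("small_button_top",.054)): mask_c(c,d,n,z)
t=robot.read_camera("top")
for n,z in (("camera_box",.043),("large_button_top",.054),("small_button_top",.054),("lamp_box",.045),("lamp_rocker",.057)): mask_c(t,t,n,z)
E
```

```text
2.8 [ 0.49649364 -0.1980753   0.22654795] [-3.14154758e+00  6.95351922e-04  3.47277573e-01] 0.00042827680158113063 [ 0.56428947 -0.17382036  0.38470728]
camera_box 0.72 6933 cent px (np.float64(244.0), np.float64(118.0)) [ 0.5576 -0.1639  0.043 ] corners [[0.5582, -0.0922], [0.6221, -0.1395], [0.5583, -0.2393], [0.4876, -0.1922]]
camera_box 0.18 149 cent px (np.float64(264.0), np.float64(149.0)) [ 0.5319 -0.1987  0.043 ] corners [[0.537, -0.1894], [0.5419, -0.2028], [0.5273, -0.2083], [0.5224, -0.1947]]
large_button_top 0.77 1162 cent px (np.float64(231.0), np.float64(101.0)) [ 0.57  -0.145  0.054] corners [[0.5829, -0.1196], [0.5963, -0.157], [0.5567, -0.1711], [0.5428, -0.1326]]
small_button_top 0.72 165 cent px (np.float64(264.0), np.float64(149.0)) [ 0.533  -0.1985  0.054 ] corners [[0.5379, -0.1889], [0.543, -0.203], [0.5278, -0.2087], [0.5227, -0.1944]]
camera_box 0.59 910 cent px (np.float64(315.0), np.float64(176.0)) [ 0.5666 -0.1581  0.043 ] corners [[0.5587, -0.0903], [0.6275, -0.142], [0.559, -0.2332], [0.4907, -0.181]]
large_button_top 0.73 1062 cent px (np.float64(185.0)
[... 460 characters left out ...]
], [0.4572, 0.2328]]
lamp_box 0.79 1182 cent px (np.float64(140.0), np.float64(273.0)) [0.286  0.3443 0.045 ] corners [[0.2589, 0.4103], [0.3421, 0.3912], [0.3143, 0.2794], [0.2312, 0.2991]]
lamp_box 0.7 1121 cent px (np.float64(185.0), np.float64(202.0)) [0.4906 0.2198 0.045 ] corners [[0.5322, 0.2777], [0.5577, 0.1948], [0.4496, 0.1614], [0.4246, 0.244]]
lamp_rocker 0.85 271 cent px (np.float64(138.0), np.float64(274.0)) [0.2849 0.3488 0.057 ] corners [[0.2729, 0.3808], [0.3098, 0.3722], [0.2959, 0.3163], [0.259, 0.325]]
lamp_rocker 0.64 282 cent px (np.float64(184.0), np.float64(202.0)) [0.49   0.2217 0.057 ] corners [[0.5115, 0.2502], [0.5243, 0.2126], [0.4684, 0.1934], [0.4557, 0.2309]]
```

View pics/w1.png

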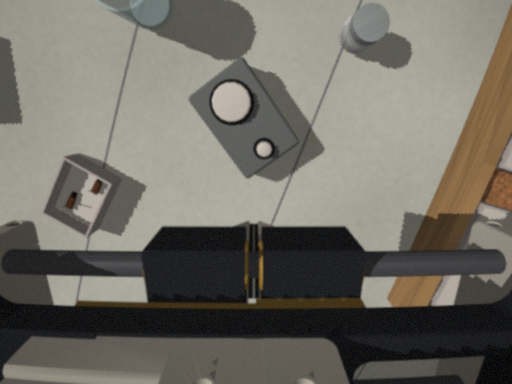

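The wrist view shows the large button at (231,101) and the small one at (264,149). Their 65 mm spacing matches the description. Next is the lamp box.

{"method": "apply_moves", "body": {"motion": "0 0.3 -4.5 0 0 0 0;0 0.3 -4.5 0 0 0 0;0 0.3 -4.5 0 0 0 0;0 0.3 -4.5 0 0 0 0;0 0.3 -4.5 0 0 0 0;0 0.3 -4.5 0 0 0 0;0 0.3 -4.5 0 0 0 0;0 0.3 -4.5 0 0 0 0;0 0 0 4 0 0 0;0 0 0 4 0 0 0;0 0 0 0 0 0 0"}}

```text
time: 4.68
tool_pos: [0.3952, 0.1486, 0.145]
tool_rot: [-3.141, 0.006, 0.347]
contact_force: [-1.0, 0.7, -0.3]
opening: 0.0007
grip_force: 0.0
```

Run:
```python
from h import *
s,c,d=wrist(); print(s["time"],s["tool_pos"],s["tool_rot"],-d["R"].T@d["t"])
for n,z in (("lamp_box",.045),("lamp_rocker",.057)): mask_c(c,d,n,z)
u,v=proj(d,np.array([.490,.221,.05])).astype(int); u=np.clip(u,110,402);v=np.clip(v,90,294); print(u,v)
i=c["img"][v-90:v+90,u-110:u+110,::-1]; cv2.imwrite("pics/w2.png",cv2.resize(i,None,fx=3.3,fy=3.3,interpolation=cv2.INTER_CUBIC))
```

```text
4.675 [0.39521834 0.14856246 0.14495763] [-3.1407287   0.00575592  0.34710165] [0.46381316 0.17295547 0.3027523 ]
lamp_box 0.79 12231 cent px (np.float64(206.0), np.float64(64.0)) [0.4888 0.2254 0.045 ] corners [[0.5228, 0.2793], [0.5487, 0.2043], [0.4496, 0.1685], [0.4203, 0.2507]]
lamp_box 0.74 5975 cent px (np.float64(49.0), np.float64(209.0)) [0.3107 0.3344 0.045 ] corners [[0.2618, 0.4215], [0.3549, 0.381], [0.3279, 0.2725], [0.2296, 0.3023]]
lamp_rocker 0.85 964 cent px (np.float64(29.0), np.float64(224.0)) [0.2952 0.3437 0.057 ] corners [[0.2855, 0.3848], [0.3131, 0.374], [0.2995, 0.3117], [0.2712, 0.3206]]
lamp_rocker 0.63 3831 cent px (np.float64(202.0), np.float64(62.0)) [0.4882 0.2259 0.057 ] corners [[0.5083, 0.2545], [0.5223, 0.2173], [0.4664, 0.1965], [0.4513, 0.2358]]
210 90
```

View pics/w2.png

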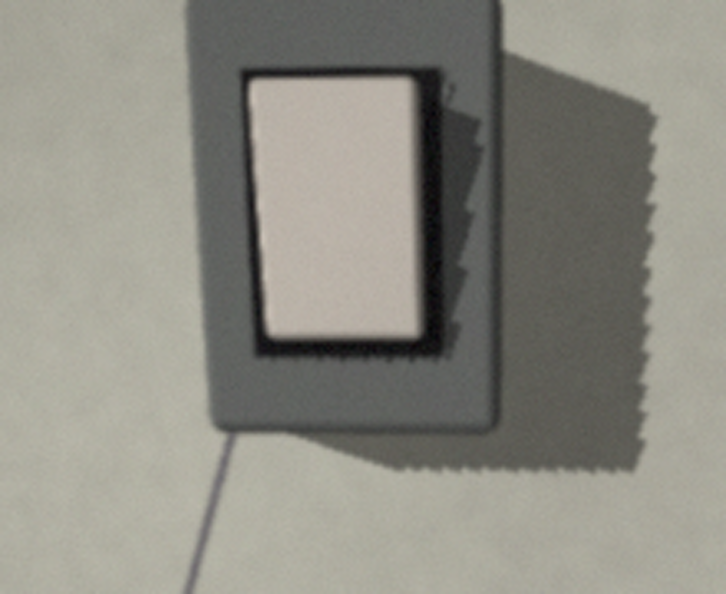

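The raised end is the far one, towards the top of the crop: the rocker's shadow is wider there. The rocker is centred at about (0.489, 0.224) and the box is aligned with the tool's yaw. Contact height will confirm which end is up (60 mm against 54 mm).

{"method": "apply_moves", "body": {"motion": "0 4.5 -1.3 0 0 0 0;0 4.5 -1.3 0 0 0 0;0 4.4 -1.3 0 0 0 0;0 0 0 3 0 0 0;0 0 0 3 0 0 0;0 0 0 1 0 0 0;0 0 0 0 0 0 0;0 0 0 0 0 0 0"}}

```text
time: 5.82
tool_pos: [0.5109, 0.2312, 0.0784]
tool_rot: [3.141, -0.003, 0.347]
contact_force: [0.7, 0.6, 0.3]
opening: 0.0005
grip_force: 0.0
```

Run:
```python
from h import *
s=robot.observe(); print(s["tool_pos"],s["contact_force"])
c=robot.read_camera("scene"); u,v=proj(c,np.array([.49,.22,.06])).astype(int); print(u,v)
cv2.imwrite("pics/s2.png",cv2.resize(c["img"][v-60:v+60,u-75:u+75,::-1],None,fx=5,fy=5,interpolation=cv2.INTER_CUBIC))
```

```text
[0.51089463 0.23121799 0.07835629] [0.70445846 0.60870859 0.29349226]
327 203
```

View pics/s2.png

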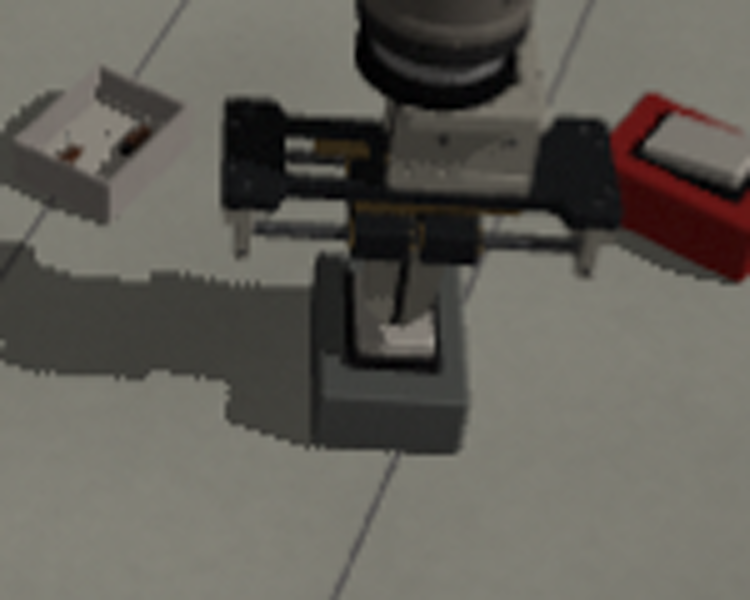

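The fingers are above the rocker's far end (crop position about (395,320)). I'll go down towards contact.

{"method": "apply_moves", "body": {"motion": "0 -0.2 0 0.6 0 0 0;0 0 0 0.6 0 0 0;0 0 0 0.3 0 0 0;0 0 0 0.2 0 0 0;0 0 0 0.2 0 0 0;0 0 0 0 0 0 0"}}

```text
time: 6.62
tool_pos: [0.5081, 0.2304, 0.0577]
tool_rot: [3.141, -0.0, 0.347]
contact_force: [0.1, -0.6, 0.4]
opening: 0.0007
grip_force: 0.2
```

{"method": "apply_moves", "body": {"motion": "0 0 0 0.2 0 0 0;0 0 0 0 0 0 0"}}

```text
time: 6.88
tool_pos: [0.5085, 0.2305, 0.056]
tool_rot: [3.141, -0.001, 0.347]
contact_force: [1.2, 0.1, 1.8]
opening: 0.0004
grip_force: 1.1
```

{"method": "apply_moves", "body": {"motion": "0 0 0 0.2 0 0 0;0 0 0 0 0 0 0"}}

```text
time: 7.12
tool_pos: [0.5089, 0.2306, 0.0547]
tool_rot: [3.141, -0.003, 0.347]
contact_force: [1.6, 0.5, 9.5]
opening: 0.0003
grip_force: 4.3
```

{"method": "apply_moves", "body": {"motion": "0 0 0 0.1 0 0 0;0 0 0 0 0 0 0;0 0 0 -1 0 0 0;0 0 0 -4 0 0 0;0 -5 0 -4 0 0 0;0 -5 0 0 0 0 0;0 -3 4 0 0 0 0;0 0 0 0 0 0 0;0 0 0 0 0 0 0"}}

```text
time: 8.25
tool_pos: [0.4007, 0.149, 0.1418]
tool_rot: [-3.141, -0.0, 0.346]
contact_force: [-0.2, -0.4, 0.3]
opening: 0.0006
grip_force: 0.0
```

Run:
```python
from h import *
s,c,d=wrist(); print(s["time"],s["tool_pos"],s["contact_force"])
mask_c(c,d,"lamp_rocker",.057)
u,v=proj(d,np.array([.490,.221,.05])).astype(int); u=np.clip(u,110,402);v=np.clip(v,90,294); print(u,v)
i=c["img"][v-90:v+90,u-110:u+110,::-1]; cv2.imwrite("pics/w3.png",cv2.resize(i,None,fx=3.3,fy=3.3,interpolation=cv2.INTER_CUBIC))
```

```text
8.25 [0.40065245 0.1490486  0.14180865] [-0.21461881 -0.42193874  0.25161533]
lamp_rocker 0.78 508 cent px (np.float64(31.0), np.float64(230.0)) [0.2979 0.34   0.057 ] corners [[0.2934, 0.3793], [0.3137, 0.3715], [0.3008, 0.3127], [0.2801, 0.3192]]
lamp_rocker 0.55 3872 cent px (np.float64(200.0), np.float64(70.0)) [0.4877 0.2256 0.057 ] corners [[0.4521, 0.2374], [0.5079, 0.2538], [0.5213, 0.2151], [0.4664, 0.1966]]
207 90
```

View pics/w3.png

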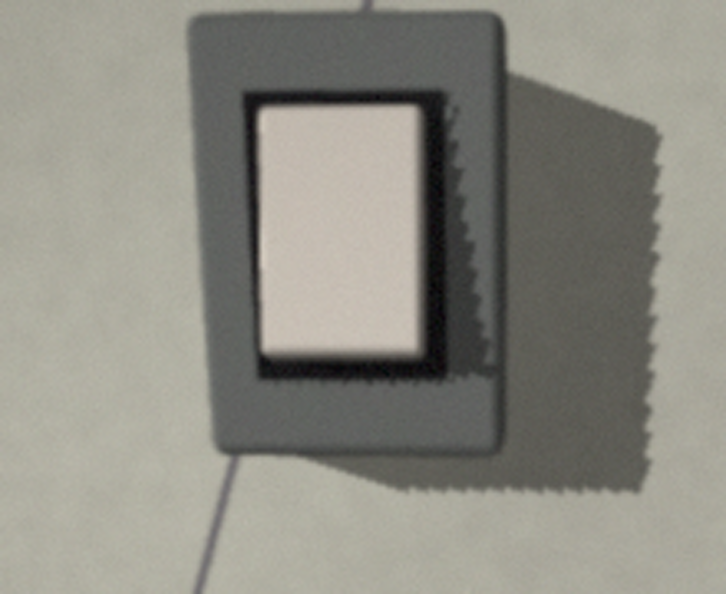

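The rocker has flipped: its shadow is now wider at the near end, and the box hasn't shifted. Next is the large button.

{"method": "apply_moves", "body": {"motion": "0 0.85 4.8 0 0 0 0;0 0.85 4.8 0 0 0 0;0 0.85 4.8 0 0 0 0;0 0.85 4.8 0 0 0 0;0 0.85 4.8 0 0 0 0;0 0.85 4.8 0 0 0 0;0 0.85 4.7 0 0 0 0;0 0 0 0 0 0 0;0 0 0 3.5 0 0 0;0 0 0 3 0 0 0;0 0 0 0 0 0 0;0 0 0 0 0 0 0"}}

```text
time: 9.85
tool_pos: [0.571, -0.1453, 0.0777]
tool_rot: [3.141, -0.001, 0.348]
contact_force: [0.1, -0.6, -0.1]
opening: 0.0005
grip_force: 0.0
```

{"method": "apply_moves", "body": {"motion": "0 0 0 1 0 0 0;0 0 0 0.8 0 0 0;0 0 0 0.4 0 0 0;0 0 0 0.3 0 0 0;0 0 0 0 0 0 0;0 0 0 0 0 0 0"}}

```text
time: 10.6
tool_pos: [0.5701, -0.1459, 0.052]
tool_rot: [-3.142, 0.0, 0.347]
contact_force: [-2.4, 0.6, 2.2]
opening: 0.0005
grip_force: 1.3
```

{"method": "apply_moves", "body": {"motion": "0 0 0 0.2 0 0 0;0 0 0 0.2 0 0 0;0 0 0 0 0 0 0;0 0 0 0 0 0 0"}}

```text
time: 11.1
tool_pos: [0.5703, -0.1459, 0.0482]
tool_rot: [3.141, -0.0, 0.347]
contact_force: [-3.2, 1.1, 6.9]
opening: 0.0005
grip_force: 3.5
```

{"method": "apply_moves", "body": {"motion": "0 0 0 0.1 0 0 0;0 0 0 0 0 0 0;0 0 0 0 0 0 0;0 0 0 -1 0 0 0;0 0 0 -4 0 0 0;0 0 0 -4 0 0 0;0 0 0 0 0 0 0;0 0 0 0 0 0 0"}}

```text
time: 12.1
tool_pos: [0.57, -0.1458, 0.1361]
tool_rot: [-3.141, 0.0, 0.347]
contact_force: [-0.2, -1.0, -1.4]
opening: 0.0005
grip_force: 0.0
```

{"method": "apply_moves", "body": {"motion": "0 0.4 -4.7 0 0 0 0;0 0.4 -4.7 0 0 0 0;0 0.4 -4.7 0 0 0 0;0 0.4 -4.7 0 0 0 0;0 0.4 -4.7 0 0 0 0;0 0.3 -4.7 0 0 0 0;0 0.3 -4.7 0 0 0 0;0 0.3 -4.6 0 0 0 0;0 0 0 0 0 0 0;0 0 0 3 0 0 0;0 0 0 2.5 0 0 0;0 0 0 0 0 0 0;0 0 0 0 0 0 0"}}

```text
time: 13.72
tool_pos: [0.4706, 0.2161, 0.082]
tool_rot: [3.141, -0.0, 0.346]
contact_force: [0.0, -0.4, -0.2]
opening: 0.0001
grip_force: 0.0
```

{"method": "apply_moves", "body": {"motion": "0 0 0 1 0 0 0;0 0 0 0.8 0 0 0;0 0 0 0.4 0 0 0;0 0 0 0.3 0 0 0;0 0 0 0.2 0 0 0;0 0 0 0 0 0 0"}}

```text
time: 14.48
tool_pos: [0.4691, 0.2164, 0.0551]
tool_rot: [3.141, 0.002, 0.347]
contact_force: [-5.9, -2.3, 8.7]
opening: 0.0003
grip_force: 4.5
```

{"method": "apply_moves", "body": {"motion": "0 0 0 0.1 0 0 0;0 0 0 0 0 0 0"}}

```text
time: 14.72
tool_pos: [0.4691, 0.2163, 0.0549]
tool_rot: [3.141, 0.002, 0.347]
contact_force: [-8.2, -2.6, 14.7]
opening: 0.0005
grip_force: 8.0
```

The stop is firm at 55 mm with 15 N. I'll lift clear, step back and check.

{"method": "apply_moves", "body": {"motion": "0 0 0 -1 0 0 0;0 0 0 -4 0 0 0;0 -4 1 -4 0 0 0;0 -4 4 0 0 0 0;0 0 2 0 0 0 0;0 0 0 0 0 0 0;0 0 0 0 0 0 0"}}

```text
time: 15.6
tool_pos: [0.4189, 0.1241, 0.1438]
tool_rot: [-3.141, -0.001, 0.347]
contact_force: [-0.6, -0.6, -0.1]
opening: 0.0005
grip_force: 0.0
```

Run:
```python
from h import *
s,c,d=wrist(); print(s["time"],s["tool_pos"],s["contact_force"])
mask_c(c,d,"lamp_rocker",.057);mask_c(c,d,"lamp_box",.045)
u,v=proj(d,np.array([.490,.221,.05])).astype(int); u=np.clip(u,110,402);v=np.clip(v,90,294)
i=c["img"][v-90:v+90,u-110:u+110,::-1]; cv2.imwrite("pics/w4.png",cv2.resize(i,None,fx=3.3,fy=3.3,interpolation=cv2.INTER_CUBIC))
```

```text
15.6 [0.41894266 0.12411936 0.14384721] [-0.61512024 -0.55202314 -0.13717489]
lamp_rocker 0.72 3746 cent px (np.float64(166.0), np.float64(81.0)) [0.4886 0.2256 0.057 ] corners [[0.5077, 0.2567], [0.5246, 0.2181], [0.4676, 0.1941], [0.4491, 0.2348]]
lamp_box 0.57 12406 cent px (np.float64(172.0), np.float64(81.0)) [0.4907 0.2239 0.045 ] corners [[0.5258, 0.2797], [0.5533, 0.2027], [0.4503, 0.166], [0.4185, 0.2504]]
lamp_box 0.54 3734 cent px (np.float64(166.0), np.float64(81.0)) [0.4887 0.2292 0.045 ] corners [[0.5086, 0.261], [0.5256, 0.2206], [0.4665, 0.1968], [0.4479, 0.2393]]
```

View pics/w4.png

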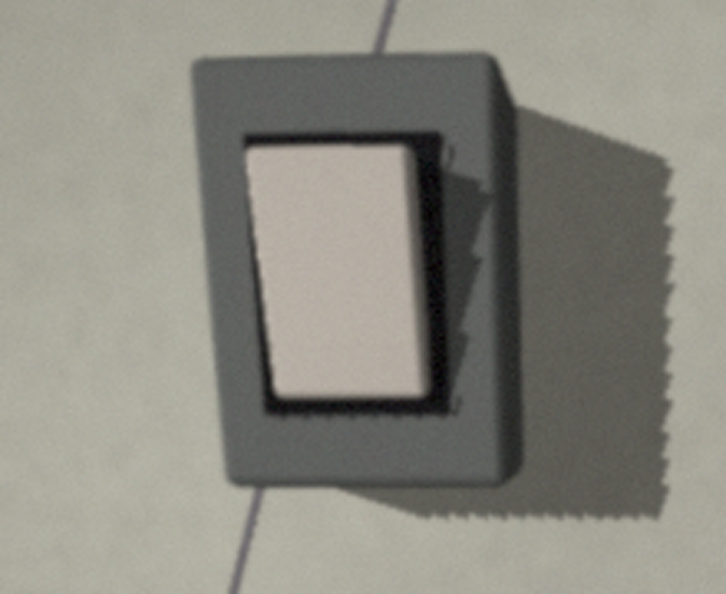

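The far end is raised again (shadow wider at the top), so the lamps are off. The box is where it began and the arm is clear of everything.

```bash
python3 -c "
from cell import robot; print(robot.hand_in())"
```

```text
the job is handed in; nothing more can be done
None
```

I switched the lamps on, pressed the large button fully and released it, then switched the lamps off and handed the job in with the arm clear; hand-in returned no verdict.

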